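Stack support ring, spacer and drive hub on a gearmotor shaft

TASK

Build up the drive on the kit's gearmotor: put the wide support ring over the shaft and flat on the block, then the spacer sleeve on the ring, then the drive hub on top, rim down. The hub's square hole has to be found on the square of the shaft by feel: rest it lightly on the sprung shaft and turn it until it drops on, without forcing the spring hard against its stop, then slide it fully home on the spacer and let go. Leave the other kit parts where they lie.

Things in the scene. Friction and masses are not known exactly. Their poses are not given: they have to be found in the camera images.
- gearmotor: Grey block 96 x 80 mm (its x, y), bolted to the table, flat top face 34 mm above the table, with an upright steel shaft in its middle. A 26 mm motor can lies along its +y side to 92 mm from the shaft axis, below the top face. Thin feet reach 63 mm along x. Origin: on the table under the shaft. Fixed.
- seat (a point): Centre of the gearmotor's flat top face, on the shaft axis; z up along the shaft. The shaft is 18 mm square up to 44 mm above this point (flat shoulder); on top a round pilot pin, 18 mm diameter, goes on to 54 mm, its last 6 mm tapered to 10 mm diameter.
- shoulder (a point): Point on the shaft axis at the shoulder, 44 mm above seat, while the shaft is up. The square stands askew to the block by an unknown angle (NOT shown by any frame's yaw) and the gears hold it (it slips round above 0.15 N m). Pressed, the shaft sinks on a spring: 2 N to start, then 1.2 N per mm, up to 6 mm (9 N), then a hard stop; let go, it rises again. More than 20 N from the hub harms it.
- ring_mid (a point): Support ring: plain flat aluminium ring, 58 mm outside diameter, 29.5 mm hole, 14 mm high, lying flat. Point: its centre, half-way up (7 mm). z is its axis. Mass roughly 90 g.
- spacer_mid (a point): Spacer: plain aluminium sleeve, 40 mm outside diameter, 29.5 mm hole, 18 mm high, standing on end. Point: its centre, half-way up (9 mm). z is its axis. Mass roughly 40 g.
- hub_mid (a point): Drive hub, black plastic, standing rim down: round rim 62 mm diameter, 8 mm high at the foot, then a square neck 32 x 32 mm up to 42 mm above the foot. Point: its centre, half-way up (21 mm). z is its axis, up; x and y are square to the neck's faces. Mass roughly 110 g.
- hub: The same hub; origin at the centre of its foot. Its square through hole of 20 mm, parallel with the neck's faces, goes over the pilot pin at any angle, but over the shaft's square only when turned to within about 6.5 degrees of it (every quarter turn).
- screwdriver: Bystander: screwdriver lying on its side, 160 mm long. Origin at its underside, along its length. Leave it alone.
- battery_pack: Bystander: black box 75 x 42 x 22 mm. Origin at its underside. Leave it alone.
- spare_wheel: Bystander: rubber-tyred wheel lying flat, 54 mm across, 16 mm high, with a closed face. Origin at its underside. Leave it alone.
- tape_measure: Bystander: tape measure case standing on edge, 55 x 30 x 50 mm high. Origin at its underside. Leave it alone.
- bracket: Bystander: small aluminium angle bracket, foot 60 x 30 mm, upright leg 36 mm high. Origin at its underside. Leave it alone.
Things that resemble listed ones, but are neither listed nor needed, are in the scene too. Leave any pink or red look-alike of the hub alone.

How it is judged:
On the way, in this order (a step that is already met when the one before it is completed fails the run):
1. the support ring lies flat on the gearmotor's top face, around the shaft (horizontal distance between ring_mid and seat below 0.006 m and z of ring_mid in the frame of seat between 0.004 and 0.0095 m and angle between ring_mid's own z axis and vertical below 0.08 rad), for 0.2 s.
2. the spacer stands on the support ring, around the shaft (all of step 1 and horizontal distance between spacer_mid and seat below 0.006 m and z of spacer_mid in the frame of seat between 0.0195 and 0.0258 m and angle between spacer_mid's own z axis and vertical below 0.08 rad), for 0.2 s.
3. the hub is on the square of the shaft and home on the spacer (all of step 2 and horizontal distance between hub_mid and seat below 0.004 m and z of hub_mid in the frame of seat between 0.049 and 0.0558 m and angle between hub_mid's own z axis and vertical below 0.08 rad), for 0.2 s.
At the end, for the whole second after the job is handed in: Ring flat on the gearmotor (underside within 2.5 mm), spacer standing on it (within 2.8 mm), both within 6 mm of the shaft axis; hub on the shaft's square, within 2.8 mm of fully down on the spacer and 4 mm of the axis; all upright within 0.08 rad and released (all of step 3); the robot touches nothing.
It fails at once if the hub is forced: more than 20 N between the hub and the gearmotor or its shaft (contact force between hub and gearmotor above 20 N).
It fails at once if a bystander (screwdriver, battery pack, spare wheel, tape measure, bracket) is pushed more than 30 mm from its place (distance of any of screwdriver, battery_pack, spare_wheel, tape_measure, bracket from where it was at the start of the episode above 0.03 m).
It also fails if it takes over 72 s, if anything falls off the work surface, if the arm or the gripper's body presses on something with over 40 N, if the wrist force passes 120 N, or if a joint passes its speed limit or range.

ROBOT

A 7-joint arm with a two-finger parallel gripper is mounted at the origin on the work surface. World frame = base frame: x ahead of the robot, y to its left, z up, the work surface at z = 0. Lengths are in m, angles in rad, forces in N, time in s.
With the tool pointing down it reaches from about 0.4 to 0.9 m from the base axis. Payload 5.5 kg.
Tool frame: the origin (TCP) lies midway between the tips of the shut fingers; the grasp point (between the pads) lies robot.grasp_offset behind it (robot.grasp_offset is the distance from the TCP to the grasp point, in m); z points along the fingers, y is the direction in which the jaws open and shut (so a half turn about z gives the same grasp; the last joint's range is limited). The gripper opens to 92 mm and grips with 3 to 60 N. Pads are 19 mm wide; open, the fingers measure 130 mm over their backs; the gripper's body (75 mm by 190 mm) begins 47 mm behind the grasp point.
Start: joints at [1.55, 0.501, -0.427, 1.55, 0.221, 1.138, -0.21], TCP at [0.182, -0.624, 0.227] pointing down, gripper open.
Joint ranges: [-2.88, 2.88], [-0.31, 2.03], [-1.54, 1.56], [0.2, 2.42], [-1.41, 4.55], [0.19, 2.02], [-2.57, 2.57]. Speed limits (rad/s): [2.57, 2.57, 3.14, 3.14, 3.14, 3.14, 3.14].

INTERFACE

Orientations are given as a unit quaternion [x, y, z, w].
In Python, from workcell import robot gives the robot as it stands.
- The arm moves only by the shell command python3 -m inch 'ROWS'. ROWS is JSON, a list of rows, each a list of 3 entries, a list of its own where there are three numbers: the shift along the world's x, y, z in m, then the turn, a rotation vector about the world's x, y, z in degrees, then the opening, from -1 (shut) to 1 (fully open). A call has 1 to 10 rows; each row is the pose to reach, as a shift and turn from the pose measured when the call began; what a row does not reach only later rows make up. A row lasts 1/10 s, in which the tool goes at most 50 mm and 8.59 degrees, less where a joint would pass 70% of its speed; a pose out of reach is approached as far as the arm can. A call with a gripper value outside its range is refused whole. The fingers move at their own pace and stop on an object; the grip force is fixed at half the most. Time passes only in rows, so rows that repeat a pose let the fingers close. It gives the time, the measured TCP pose, the force and the opening at its end, in the units of the state.
- robot.read_state(): the state, without advancing time (a new reading comes with each control period).
- robot.read_camera(name): name is "scene" or "top" or "wrist"; returns the picture (480x640x3 uint8, red, green, blue); there is no depth.
- robot.camera_model(name): a dict with "K" (3x3 intrinsics, pixels), "distortion" ([k1, k2, p1, p2, k3] as OpenCV has them; the pictures are not rectified), "eye" and "rotation" of the camera in the world; the wrist camera has in their place "T_tool_cam" (4x4, takes a point from camera to tool coordinates, whose origin is the TCP and whose axes are the flange's). Camera axes: x right, y down, z forward; pixel columns grow to the right and rows downward; lengths in m; the calibration is good to about 2 mm. A picture is of the moment at which its call begins: read the wrist's pose just before it. camera_model takes no time and is no camera call.
- robot.hand_in(): hands the job in, once; it reports no verdict.
The state is a dict: "time_s": time; "joints": joint angles; "qvel": joint speeds; "effort": joint torques, N m; "tool_pos": TCP position; "ee_rot": TCP orientation; "wrist_force": force on the tool from outside, world axes, zero at the start; "wrist_torque": the same for the moment, N m; "opening": finger opening in m.
Only numpy, scipy, OpenCV 4.12 (cv2) and the standard library are available. Lean on these libraries where they do the work, as an engineer would, in place of code of your own. Each camera call takes 0.05 s, during which the arm holds its last target. There are 200 camera calls.

## Working session

There is one attempt and no reset: what is moved stays moved. The work goes in short steps, Python scripts to look and compute and a shell command to move; the robot and the scene stay as the last step left them, time stands still between calls to the robot, and variables do not carry over. Pictures are saved under pics/ and viewed, about 8 in all and at most 12, crops included, and the job is handed in when it is done.

```bash
mkdir -p pics; ls
cat > h.py <<'E'
import numpy as np, cv2, json
from scipy.spatial.transform import Rotation as R
from workcell import robot
def snap(cam,name):
    s=robot.read_state(); im=robot.read_camera(cam)
    cv2.imwrite(f'pics/{name}.png',cv2.cvtColor(im,cv2.COLOR_RGB2BGR))
    np.savez(f'pics/{name}.npz',p=s['tool_pos'],q=s['ee_rot'])
    return im,s
def pose(cam,s=None):
    m=robot.camera_model(cam)
    if cam!='wrist': return m,np.array(m['eye']),np.array(m['rotation'])
    T=np.array(m['T_tool_cam']); Rt=R.from_quat(s['q']).as_matrix()
    return m,np.array(s['p'])+Rt@T[:3,3],Rt@T[:3,:3]
def pix2w(cam,px,z,s=None):
    m,e,Rm=pose(cam,s)
    u=cv2.undistortPoints(np.array(px,float).reshape(-1,1,2),np.array(m['K']),np.array(m['distortion'])).reshape(-1,2)
    d=np.c_[u,np.ones(len(u))]@Rm.T
    z=np.broadcast_to(z,len(u))
    return e+d*((z-e[2])/d[:,2])[:,None]
def w2pix(cam,P,s=None):
    m,e,Rm=pose(cam,s)
    return cv2.projectPoints((np.array(P,float)-e)@Rm,np.zeros(3),np.zeros(3),np.array(m['K']),np.array(m['distortion']))[0].reshape(-1,2)
E
python3 - <<'E'
from h import *
for c in('scene','top','wrist'):
    snap(c,c+'0'); 
    m=robot.camera_model(c); print({k:np.round(v,3).tolist() for k,v in m.items() if k!='distortion'})
print(robot.read_state(), robot.grasp_offset)
E
```

```text
pics
{'K': [[452.839, 0.0, 322.356], [0.0, 452.839, 239.101], [0.0, 0.0, 1.0]], 'eye': [0.918, 0.415, 0.779], 'rotation': [0.323, 0.886, -0.314, -0.113]}
{'K': [[545.348, 0.0, 317.875], [0.0, 545.348, 243.487], [0.0, 0.0, 1.0]], 'eye': [0.386, 0.009, 1.204], 'rotation': [0.714, -0.696, 0.059, -0.058]}
{'K': [[356.575, 0.0, 314.902], [0.0, 356.575, 234.221], [0.0, 0.0, 1.0]], 'T_tool_cam': [[-0.0, -0.958, -0.286, 0.078], [1.0, -0.0, 0.0, -0.0], [-0.001, -0.286, 0.958, -0.158], [0.0, 0.0, 0.0, 1.0]]}
{'time_s': 0.15, 'joints': array([ 1.55018998,  0.50164941, -0.42687746,  1.55116807,  0.22077724,
        1.13829605, -0.21031838]), 'qvel': array([-0.00049311, -0.00136027, -0.00061655, -0.00321491, -0.00204301,
        0.00058748, -0.00012959]), 'effort': array([-7.25122416e-03, -5.67099810e+01, -5.82546026e+00, -2.79453009e+01,
       -6.86706486e-02,  2.65236193e-02,  1.18718144e-04]), 'tool_pos': array([ 0.18186781, -0.62349617,  0.22592769]), 'ee_rot': array([ 9.89945074e-01,  1.41450366e-01, -5.07903020e-05, -7.35609574e-04]), 'wrist_force': array([-0.28386929,  1.11414459, -0.6170146 ]), 'wrist_torque': array([-0.03814703, -0.02129645,  0.05374314]), 'opening': 0.091815435204947} 0.0188
```

View pics/top0.png

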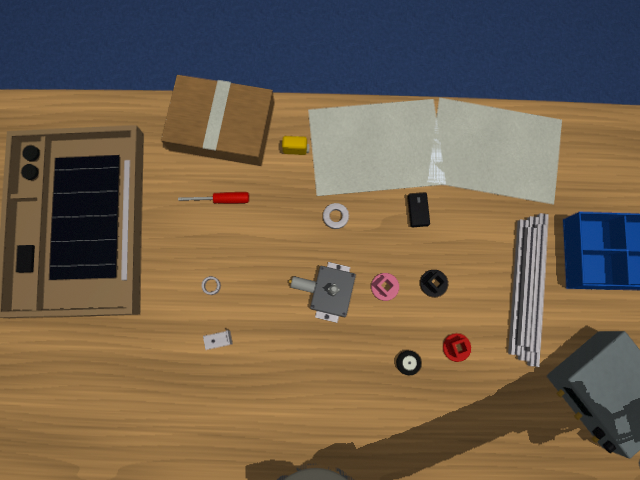

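View pics/scene0.png

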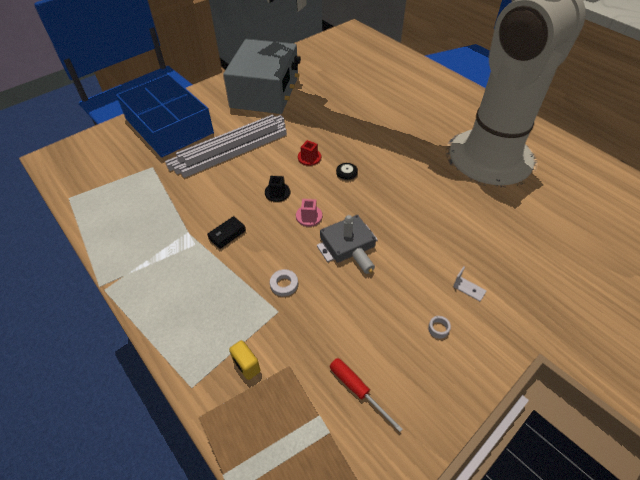

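Top view: support ring at (336,215), the larger one. Spacer at (211,285). Gearmotor shaft at (333,289). There are three hub shapes: pink (386,287), black (434,283) and red (457,347). The black one fits the description. I'll confirm it in a crop.

```bash
sed -i "s/np.array(m\['rotation'\])$/R.from_quat(m['rotation']).as_matrix()/" h.py
python3 - <<'E'
from h import *
names=['ring','spacer','motor','hub_top','pink']
print(dict(zip(names,pix2w('top',[(336,215.5),(211,285),(333,289),(434,283),(386,287)],[.014,.018,.088,.03,.03]).round(4).tolist())))
for n,p,z in [('ring',(284,283),.014),('spacer',(440,328),.018),('hub',(278,182),.042),('shaft',(349,225),.085)]:
    print(n,pix2w('scene',[p],z).round(4))
im=cv2.imread('pics/top0.png')
a=cv2.resize(im[190:390,300:500],None,fx=3,fy=3,interpolation=cv2.INTER_CUBIC)
b=cv2.resize(im[260:310,186:236],(200,200),interpolation=cv2.INTER_CUBIC)
c=np.zeros((600,800,3),np.uint8); c[:,:600]=a; c[:200,600:]=b; cv2.imwrite('pics/crop0.png',c)
E
```

```text
{'ring': [0.6502, -0.0302, 0.014], 'spacer': [0.4873, 0.2395, 0.018], 'motor': [0.4797, -0.0246, 0.088], 'hub_top': [0.5028, -0.245, 0.03], 'pink': [0.4917, -0.1407, 0.03]}
ring [[ 0.6544 -0.0237  0.014 ]]
spacer [[0.4933 0.2467 0.018 ]]
hub [[ 0.5056 -0.2419  0.042 ]]
shaft [[ 0.494  -0.0104  0.085 ]]
```

View pics/crop0.png

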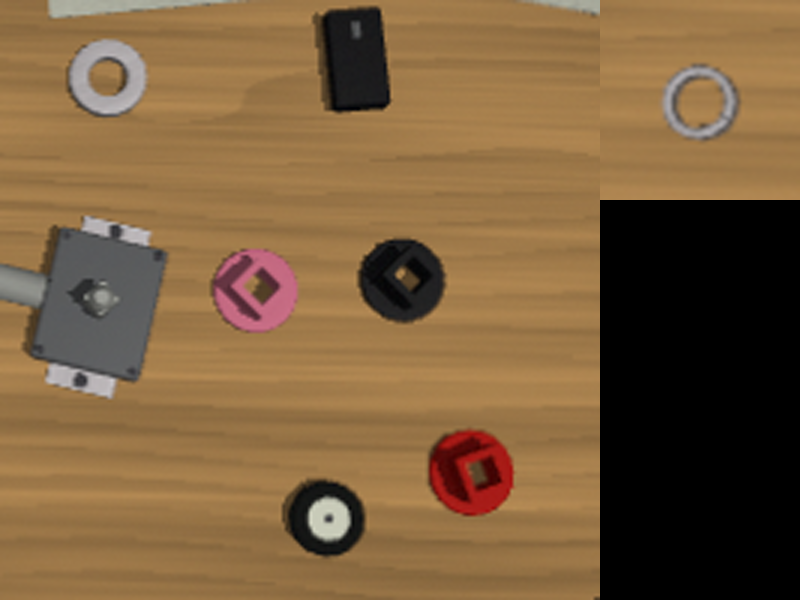

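The crop confirms the black hub at crop (402,279), with its neck at about 45°. The pink and red ones are the look-alikes. Next I'll move to an overview with the wrist camera.

```bash
python3 -m inch '[[[0.2,0.3,0.03],[0,0,0],1],[[0.37,0.594,0.03],[0,0,0],1],[[0.37,0.594,0.03],[0,0,0],1],[[0.37,0.594,0.03],[0,0,0],1],[[0.37,0.594,0.03],[0,0,0],1],[[0.37,0.594,0.03],[0,0,0],1],[[0.37,0.594,0.03],[0,0,0],1],[[0.37,0.594,0.03],[0,0,0],1],[[0.37,0.594,0.03],[0,0,0],1],[[0.37,0.594,0.03],[0,0,0],1]]'
```

```text
time_s: 1.15
tool_pos: [0.4467, -0.1984, 0.2483]
ee_rot: [0.99, 0.141, -0.0, -0.0]
wrist_force: [1.1, -0.2, -0.3]
opening: 0.0919
```

```bash
python3 -m inch '[[[0.1,0.17,0],[0,0,0],1],[[0.1,0.17,0],[0,0,0],1],[[0.1,0.17,0],[0,0,0],1],[[0.1,0.17,0],[0,0,0],1],[[0.1,0.17,0],[0,0,0],1],[[0.1,0.17,0],[0,0,0],1]]'
python3 - <<'E'
from h import *
im,s=snap('wrist','w1'); print(s['joints'].round(2),s['tool_pos'])
d=np.load('pics/w1.npz')
print(w2pix('wrist',[(.652,-.027,.014),(.489,.242,.018),(.484,-.02,.088),(.503,-.243,.042)],d).round())
E
```

```text
time_s: 1.75
tool_pos: [0.5467, -0.0265, 0.248]
ee_rot: [0.99, 0.143, -0.0, -0.001]
wrist_force: [-0.2, -0.6, -0.4]
opening: 0.0918
[ 0.63  0.36 -0.78  1.78  0.27  1.12 -1.52] [ 0.54674154 -0.02650506  0.24795881]
[[344. 105.]
 [ 71. 184.]
 [290. 275.]
 [486. 295.]]
```

View pics/w1.png

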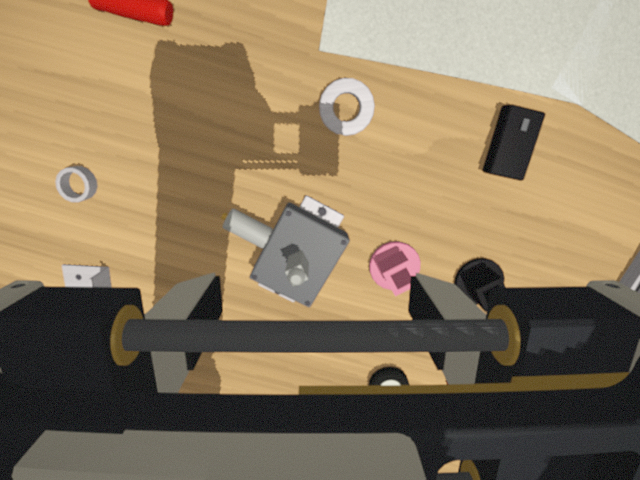

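The wrist view shows the ring at (347,106), the spacer at (76,184), the shaft tip near (297,275), the pink hub at (395,267) and the black hub at (480,285). All match the projections within a few mm. I'll fit the ring and spacer, and crop the shaft.

```bash
cat >> h.py <<'E'
def blob(im,px,hw=45,vmin=120,smax=60):
    # bright grey blob nearest to px -> outer ellipse
    h=cv2.cvtColor(im,cv2.COLOR_RGB2HSV); x,y=map(int,px)
    x0,y0=max(x-hw,0),max(y-hw,0); w=h[y0:y+hw,x0:x+hw]
    m=((w[...,2]>vmin)&(w[...,1]<smax)).astype(np.uint8)
    n,l,st,c=cv2.connectedComponentsWithStats(m)
    k=1+np.argmax(st[1:,4]); ct=max(cv2.findContours((l==k).astype(np.uint8),cv2.RETR_EXTERNAL,cv2.CHAIN_APPROX_NONE)[0],key=len)
    return cv2.convexHull(ct).reshape(-1,2)+[x0,y0]
def circ(cam,pts,z,s=None):
    P=pix2w(cam,pts,z,s)[:,:2].astype(np.float32); c,r=cv2.minEnclosingCircle(P); return np.round(c,4),round(r,4)
E
python3 - <<'E'
from h import *
im=cv2.cvtColor(cv2.imread('pics/w1.png'),cv2.COLOR_BGR2RGB); d=np.load('pics/w1.npz')
for n,p,z,hw in [('ring',(347,106),.014,40),('spacer',(76,184),.018,30)]:
    h=blob(im,p,hw); print(n,h.min(0),h.max(0),circ('wrist',h,z,d),circ('wrist',h,z/2,d))
print('shaft tip',pix2w('wrist',[(297,278),(290,250)],[.088,.036],d))
c=cv2.resize(cv2.imread('pics/w1.png')[190:310,220:380],None,fx=5,fy=5,interpolation=cv2.INTER_CUBIC); cv2.imwrite('pics/c1.png',c)
E
```

```text
ring [319  78] [374 135] (array([ 0.6512, -0.0294]), 0.0293) (array([ 0.6517, -0.0298]), 0.0298)
spacer [ 55 166] [ 96 201] (array([0.4901, 0.2366]), 0.0247) (array([0.4871, 0.2422]), 0.0253)
shaft tip [[ 0.48264957 -0.02714393  0.088     ]
 [ 0.48990962 -0.014483    0.036     ]]
```

View pics/c1.png

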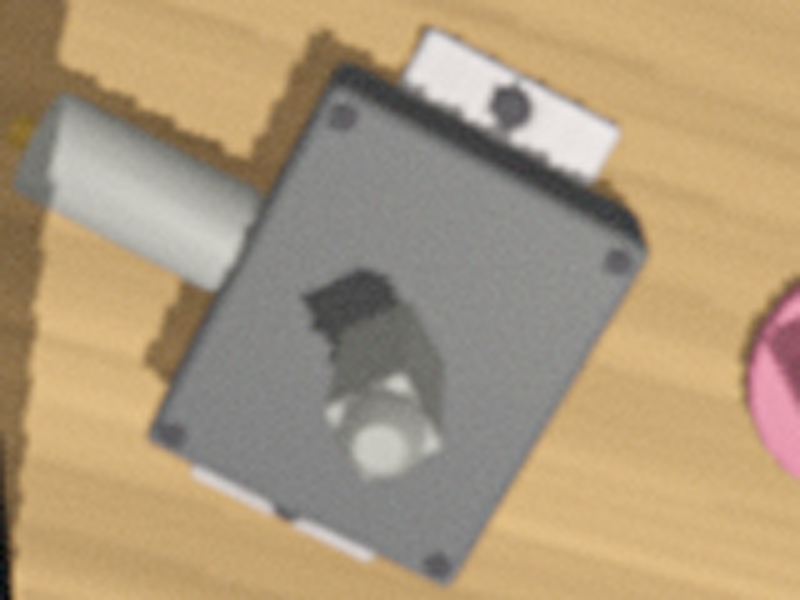

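The crop shows the shaft's shoulder square with corners at crop (325,408), (402,375), (440,442) and (368,480). The pin tip is at (378,450).

Run:
```python
from h import *
d=np.load('pics/w1.npz')
f=lambda L:(np.array(L)-2)/5+[220,190]
b=pix2w('wrist',f([(338,75),(648,245),(448,582),(152,437)]),.034,d)[:,:2]
s=pix2w('wrist',f([(325,408),(402,375),(440,442),(368,480)]),.078,d)[:,:2]
t=pix2w('wrist',f([(378,450)]),.088,d)[:,:2]
for n,q in(('block',b),('square',s)):
    e=np.roll(q,-1,0)-q; print(n,q.mean(0).round(4),np.linalg.norm(e,axis=1).round(4),np.degrees(np.arctan2(e[:,1],e[:,0])).round(1)%90)
print('tip',t)
```

```text
block [ 0.483  -0.0262] [0.0769 0.0931 0.0762 0.0944] [77.  78.2 77.9 78.6]
square [ 0.4813 -0.0263] [0.0169 0.0161 0.0167 0.0176] [41.1 43.8 46.2 44.3]
tip [[ 0.48053277 -0.02592415]]
```

```bash
python3 -m inch '[[[0.1045,-0.003,-0.02],[0,0,0],1],[[0.1045,-0.003,-0.02],[0,0,0],1],[[0.1045,-0.003,-0.07],[0,0,0],1],[[0.1045,-0.003,-0.12],[0,0,0],1],[[0.1045,-0.003,-0.17],[0,0,0],1],[[0.1045,-0.003,-0.215],[0,0,0],1],[[0.1045,-0.003,-0.235],[0,0,0],1],[[0.1045,-0.003,-0.244],[0,0,0],1],[[0.1045,-0.003,-0.244],[0,0,0],1]]'
python3 - <<'E'
from h import *
im,s=snap('wrist','w2')
c=im[100:400,120:520]; cv2.imwrite('pics/c2.png',cv2.cvtColor(cv2.resize(c,(640,480)),cv2.COLOR_RGB2BGR))
E
```

```text
time_s: 2.7
tool_pos: [0.6508, -0.0326, 0.0039]
ee_rot: [0.99, 0.141, -0.001, -0.0]
wrist_force: [-0.0, 0.2, 0.9]
opening: 0.0916
```

View pics/c2.png

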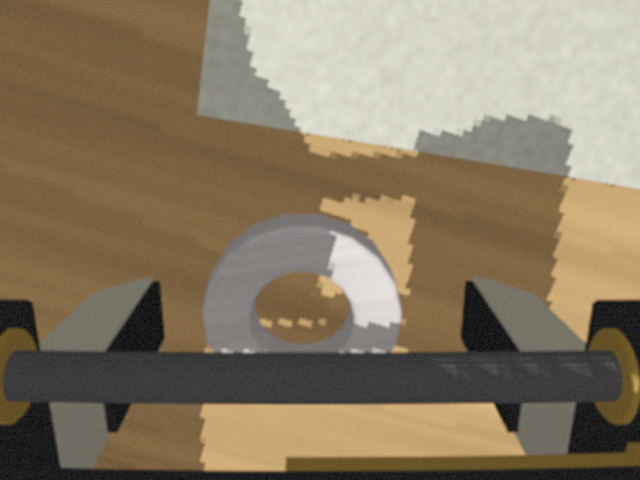

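```bash
python3 - <<'E'
from h import *
d=np.load('pics/w2.npz'); Rt=R.from_quat(d['q']).as_matrix()
# top-face hole: left/right/top edges at crop px
P=pix2w('wrist',np.array([(250,308),(355,308),(302,271),(203,305),(401,305),(305,217)])*.625+[120,100],.014,d)
print(((P-d['p'])@Rt).round(4))
E
python3 -m inch '[[[0,0,0],[0,0,0],-1],[[0,0,0],[0,0,0],-1],[[0,0,0],[0,0,0],-1],[[0,0,0],[0,0,0],-1],[[0,0,0],[0,0,0],-1]]'
```

```text
[[ 0.0057 -0.0177 -0.0101]
 [ 0.0057  0.0123 -0.0101]
 [ 0.0171 -0.0028 -0.0101]
 [ 0.0066 -0.0311 -0.0101]
 [ 0.0066  0.0253 -0.0101]
 [ 0.0328 -0.0019 -0.0101]]
time_s: 3.25
tool_pos: [0.6522, -0.032, 0.0059]
ee_rot: [0.99, 0.141, 0.001, -0.0]
wrist_force: [-1.4, 0.5, 3.9]
opening: 0.0568
```

```bash
python3 -m inch '[[[0,0,0.05],[0,0,0],-1],[[0,0,0.1],[0,0,0],-1],[[-0.03,0,0.13],[0,0,0],-1],[[-0.08,0,0.135],[0,0,0],-1],[[-0.13,-0.005,0.135],[0,0,0],-1],[[-0.18,-0.01,0.135],[0,0,0],-1],[[-0.23,-0.014,0.135],[0,0,0],-1],[[-0.237,-0.014,0.135],[0,0,0],-1],[[-0.237,-0.014,0.135],[0,0,0],-1],[[-0.237,-0.014,0.135],[0,0,0],-1]]'
python3 - <<'E'
from h import *
im,s=snap('wrist','w3')
print(w2pix('wrist',[(.482,-.026,.088)],np.load('pics/w3.npz')))
cv2.imwrite('pics/c3.png',cv2.cvtColor(cv2.resize(im[0:360,120:600],(800,600)),cv2.COLOR_RGB2BGR))
E
```

```text
time_s: 4.25
tool_pos: [0.4171, -0.0461, 0.1416]
ee_rot: [0.99, 0.141, 0.002, 0.0]
wrist_force: [0.4, 0.4, -1.3]
opening: 0.0566
[[312.84962148 145.82212933]]
```

View pics/c3.png

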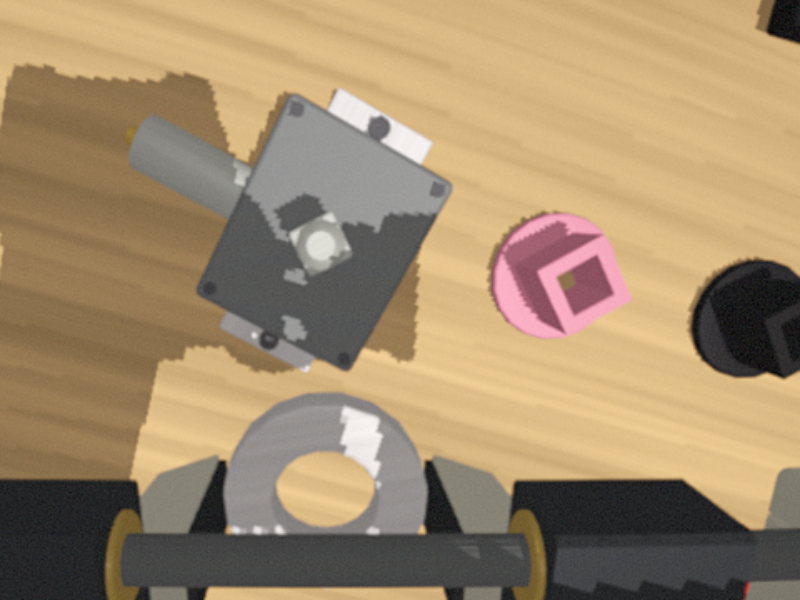

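Run:
```python
from h import *
d=np.load('pics/w3.npz'); Rt=R.from_quat(d['q']).as_matrix()
f=lambda L:(np.array(L)+.5)*.6-.5+[120,0]
print('tip',pix2w('wrist',f([(320,245)]),.088,d))
s=pix2w('wrist',f([(290,237),(333,212),(352,252),(313,277)]),.078,d)[:,:2]
e=np.roll(s,-1,0)-s; print(s.mean(0),np.linalg.norm(e,axis=1).round(4),np.degrees(np.arctan2(e[:,1],e[:,0])).round(1)%90)
b=pix2w('wrist',f([(290,95),(452,186),(350,370),(198,292)]),.034,d)[:,:2]; print('block',b.mean(0),b)
P=pix2w('wrist',f([(276,488),(376,488),(326,451),(326,526),(326,393),(224,488),(428,488)]),d['p'][2]+.009,d)
print(((P-d['p'])@Rt).round(4))
```

```text
tip [[ 0.48129772 -0.02556967  0.088     ]]
[ 0.48114559 -0.02629189] [0.0179 0.0157 0.0169 0.0166] [45.6 42.6 48.6 46.1]
block [ 0.48123524 -0.02608505] [[ 0.53376263  0.00281672]
 [ 0.5184836  -0.07315132]
 [ 0.42858881 -0.05478226]
 [ 0.44410593  0.02077668]]
[[ 0.0051 -0.0136 -0.009 ]
 [ 0.0051  0.014  -0.009 ]
 [ 0.0161  0.0002 -0.0089]
 [-0.0066  0.0002 -0.009 ]
 [ 0.0324  0.0002 -0.0089]
 [ 0.0051 -0.028  -0.009 ]
 [ 0.005   0.0283 -0.009 ]]
```

```bash
python3 -m inch '[[[0.04,0.012,-0.01],[0,0,0],-1],[[0.0617,0.0194,-0.03],[0,0,0],-1],[[0.0617,0.0194,-0.04],[0,0,0],-1],[[0.0617,0.0194,-0.04],[0,0,0],-1],[[0.0617,0.0194,-0.055],[0,0,0],-1],[[0.0617,0.0194,-0.07],[0,0,0],-1],[[0.0617,0.0194,-0.08],[0,0,0],-1],[[0.0617,0.0194,-0.08],[0,0,0],-1]]'
```

```text
time_s: 5.1
tool_pos: [0.4783, -0.0267, 0.0603]
ee_rot: [0.99, 0.141, 0.001, -0.0]
wrist_force: [0.8, 0.5, -0.7]
opening: 0.0572
```

```bash
python3 -m inch '[[[0,0,-0.01],[0,0,0],-1],[[0,0,-0.016],[0,0,0],-1],[[0,0,-0.0195],[0,0,0],-1],[[0,0,-0.0205],[0,0,0],-1],[[0,0,-0.0205],[0,0,0],-1]]'
```

```text
time_s: 5.6
tool_pos: [0.4783, -0.0267, 0.0399]
ee_rot: [0.99, 0.141, 0.001, -0.0]
wrist_force: [-0.3, -0.1, 0.0]
opening: 0.0567
```

```bash
python3 -m inch '[[[0,0,-0.001],[0,0,0],-1],[[0,0,-0.002],[0,0,0],-1],[[0,0,-0.002],[0,0,0],-1]]'
```

```text
time_s: 5.9
tool_pos: [0.4784, -0.0268, 0.0397]
ee_rot: [0.99, 0.141, 0.001, 0.001]
wrist_force: [-6.5, -1.1, 22.6]
opening: 0.0565
```

```bash
python3 -m inch '[[[0,0,0.001],[0,0,0],1],[[0,0,0.001],[0,0,0],1],[[0,0,0.001],[0,0,0],1],[[0,0,0.001],[0,0,0],1],[[0,0,0.03],[0,0,0],1],[[0,0,0.08],[0,0,0],1],[[-0.03,-0.01,0.1],[0,0,0],1],[[-0.06,-0.02,0.12],[0,0,0],1],[[-0.06,-0.02,0.12],[0,0,0],1],[[-0.06,-0.02,0.12],[0,0,0],1]]'
python3 - <<'E'
from h import *
im,s=snap('wrist','w4'); d=np.load('pics/w4.npz')
p=w2pix('wrist',[(.4812,-.026,.048)],d)[0]; print(p)
for v in (90,130):
    h=blob(im,p,55,v,60); print(circ('wrist',h,.048,d))
x,y=p.astype(int); cv2.imwrite('pics/c4.png',cv2.cvtColor(cv2.resize(im[max(y-100,0):y+100,x-130:x+130],(780,600)),cv2.COLOR_RGB2BGR))
E
```

```text
time_s: 6.9
tool_pos: [0.4185, -0.0477, 0.16]
ee_rot: [0.99, 0.14, 0.002, 0.002]
wrist_force: [0.9, 0.5, 0.3]
opening: 0.0914
[309.67217066 144.62454734]
(array([ 0.4894, -0.0241]), 0.0485)
(array([ 0.4844, -0.0293]), 0.0436)
```

View pics/c4.png

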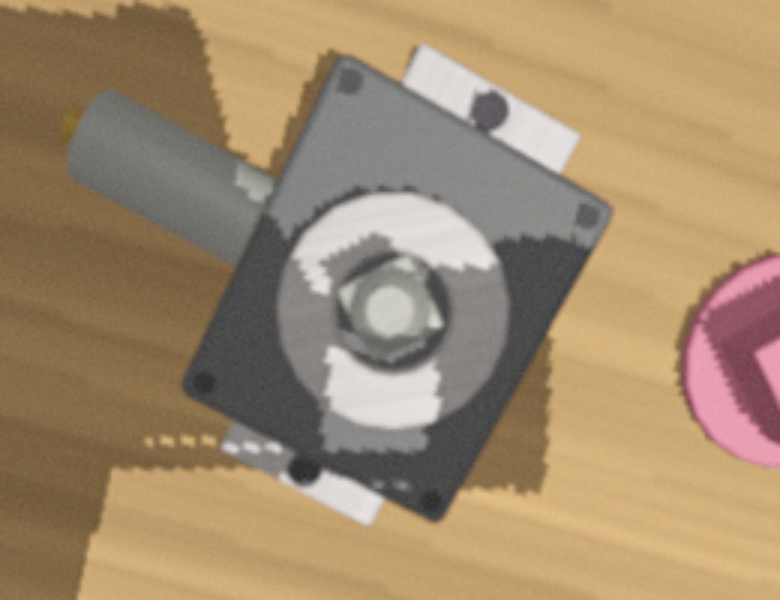

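The ring lies flat and centred: its outline centre is at crop (393,310) and the pin tip at (391,309). Next is the spacer.

```bash
python3 -m inch '[[[0.0165,0.273,0],[0,0,0],1],[[0.0165,0.273,0],[0,0,0],1],[[0.0165,0.273,0],[0,0,0],1],[[0.0165,0.273,0],[0,0,0],1],[[0.0165,0.273,0],[0,0,0],1],[[0.0165,0.273,0],[0,0,0],1],[[0.0165,0.273,0],[0,0,0],1],[[0.0165,0.273,0],[0,0,0],1]]'
python3 - <<'E'
from h import *
im,s=snap('wrist','w5'); d=np.load('pics/w5.npz'); print(s['joints'].round(2))
p=w2pix('wrist',[(.489,.24,.018)],d)[0]; print(p)
for v in (90,110,130):
  for z in (.018,.009):
    h=blob(im,p,60,v,45); print(v,z,len(h),circ('wrist',h,z,d),h.min(0),h.max(0))
x,y=p.astype(int); cv2.imwrite('pics/c5.png',cv2.cvtColor(cv2.resize(im[max(y-75,0):y+75,x-100:x+100],(800,600)),cv2.COLOR_RGB2BGR))
print(x-100,max(y-75,0))
E
```

```text
time_s: 7.75
tool_pos: [0.4348, 0.2271, 0.1585]
ee_rot: [0.99, 0.142, 0.0, 0.001]
wrist_force: [-0.0, -0.4, 0.6]
opening: 0.0919
[ 0.2   0.41 -0.89  2.    0.4   0.92 -2.18]
[318.15261143 155.92916914]
90 0.018 23 (array([0.4878, 0.2418]), 0.0199) [292 133] [339 180]
90 0.009 23 (array([0.4872, 0.2416]), 0.0205) [292 133] [339 180]
110 0.018 23 (array([0.4878, 0.2418]), 0.0199) [292 133] [339 180]
110 0.009 23 (array([0.4872, 0.2416]), 0.0205) [292 133] [339 180]
130 0.018 23 (array([0.4878, 0.2418]), 0.0199) [292 133] [339 180]
130 0.009 23 (array([0.4872, 0.2416]), 0.0205) [292 133] [339 180]
218 80
```

```bash
python3 -m inch '[[[0.0535,0.015,-0.02],[0,0,0],1],[[0.0535,0.015,-0.06],[0,0,0],1],[[0.0535,0.015,-0.1],[0,0,0],1],[[0.0535,0.015,-0.135],[0,0,0],1],[[0.0535,0.015,-0.1525],[0,0,0],1],[[0.0535,0.015,-0.1525],[0,0,0],-1],[[0.0535,0.015,-0.1525],[0,0,0],-1],[[0.0535,0.015,-0.1525],[0,0,0],-1],[[0.0535,0.015,-0.1525],[0,0,0],-1],[[0.0535,0.015,-0.1525],[0,0,0],-1]]'
python3 -m inch '[[[0,0,0],[0,0,0],-1],[[0,0,0],[0,0,0],-1]]'
```

```text
time_s: 8.8
tool_pos: [0.4895, 0.241, 0.0074]
ee_rot: [0.99, 0.141, 0.002, 0.001]
wrist_force: [-0.1, -0.1, -0.3]
opening: 0.0561
time_s: 9.0
tool_pos: [0.4899, 0.2412, 0.0079]
ee_rot: [0.99, 0.141, 0.002, 0.001]
wrist_force: [0.5, -0.4, 0.7]
opening: 0.0404
```

```bash
python3 -m inch '[[[0,0,0],[0,0,0],-1],[[0,0,0.05],[0,0,0],-1],[[0,0,0.1],[0,0,0],-1],[[-0.02,-0.05,0.14],[0,0,0],-1],[[-0.03,-0.1,0.14],[0,0,0],-1],[[-0.04,-0.15,0.14],[0,0,0],-1],[[-0.05,-0.2,0.14],[0,0,0],-1],[[-0.06,-0.25,0.14],[0,0,0],-1],[[-0.071,-0.288,0.14],[0,0,0],-1],[[-0.071,-0.288,0.14],[0,0,0],-1]]'
python3 -m inch '[[[0,0,0],[0,0,0],-1],[[0,0,0],[0,0,0],-1]]'
python3 - <<'E'
from h import *
im,s=snap('wrist','w6'); d=np.load('pics/w6.npz'); Rt=R.from_quat(d['q']).as_matrix()
p=w2pix('wrist',[d['p']+[0,0,.01]],d)[0]; print(p, w2pix('wrist',[(.4812,-.026,.088)],d))
cv2.imwrite('pics/c6.png',cv2.cvtColor(cv2.resize(im[80:380,115:515],(800,600)),cv2.COLOR_RGB2BGR))
E
```

```text
time_s: 10.0
tool_pos: [0.4164, -0.0534, 0.1473]
ee_rot: [0.991, 0.136, 0.0, 0.002]
wrist_force: [0.1, 0.3, -0.1]
opening: 0.0386
time_s: 10.2
tool_pos: [0.4164, -0.0533, 0.1474]
ee_rot: [0.991, 0.136, 0.0, 0.002]
wrist_force: [0.5, -0.8, 0.1]
opening: 0.0382
[315.10301438 303.64962634] [[299.59992906 141.93171429]]
```

View pics/c6.png

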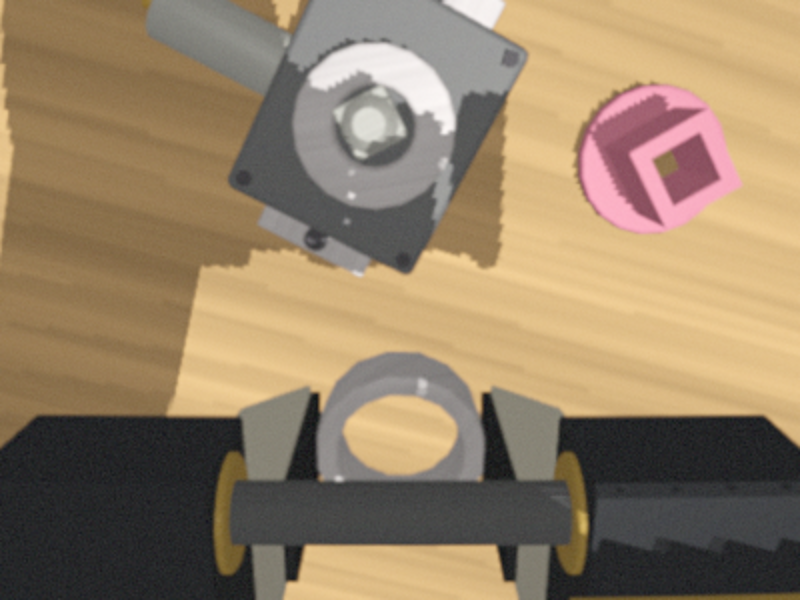

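Run:
```python
from h import *
d=np.load('pics/w6.npz'); Rt=R.from_quat(d['q']).as_matrix(); z=d['p'][2]
f=lambda L:(np.array(L)+.5)*.5-.5+[115,80]
P=pix2w('wrist',f([(343,435),(459,435),(401,394),(401,378),(401,352),(318,440),(485,440)]),[z+.0105]*4+[z-.0075]+[z+.0105]*2,d)
print(((P-d['p'])@Rt).round(4), 'tool x',Rt[:,0].round(3))
print('tip',pix2w('wrist',f([(369,125)]),.088,d), 'ring c',pix2w('wrist',f([(375,125)]),.048,d),d['p'])
```

```text
[[ 0.0035 -0.0131 -0.0106]
 [ 0.0035  0.0134 -0.0104]
 [ 0.0137  0.0001 -0.0105]
 [ 0.0175  0.0001 -0.0105]
 [ 0.0171  0.0001  0.0075]
 [ 0.0023 -0.0189 -0.0106]
 [ 0.0022  0.0194 -0.0104]] tool x [0.963 0.269 0.   ]
tip [[ 0.4809666  -0.02584776  0.088     ]] ring c [[ 0.47971633 -0.02681737  0.048     ]] [ 0.41636757 -0.05326728  0.14736881]
```

```bash
python3 -m inch '[[[0.04,0.016,-0.01],[0,0,0],-1],[[0.0663,0.0278,-0.03],[0,0,0],-1],[[0.0663,0.0278,-0.04],[0,0,0],-1],[[0.0663,0.0278,-0.04],[0,0,0],-1],[[0.0663,0.0278,-0.055],[0,0,0],-1],[[0.0663,0.0278,-0.07],[0,0,0],-1],[[0.0663,0.0278,-0.08],[0,0,0],-1],[[0.0663,0.0278,-0.087],[0,0,0],-1],[[0.0663,0.0278,-0.0895],[0,0,0],-1],[[0.0663,0.0278,-0.0895],[0,0,0],-1]]'
```

```text
time_s: 11.25
tool_pos: [0.4828, -0.0245, 0.0577]
ee_rot: [0.991, 0.137, 0.0, 0.002]
wrist_force: [-0.3, 0.1, -1.0]
opening: 0.0384
```

```bash
python3 -m inch '[[[0,-0.001,-0.0015],[0,0,0],-1],[[0,-0.001,-0.003],[0,0,0],-1],[[0,-0.001,-0.0038],[0,0,0],-1],[[0,-0.001,-0.0038],[0,0,0],-1]]'
```

```text
time_s: 11.65
tool_pos: [0.4833, -0.0258, 0.0557]
ee_rot: [0.991, 0.137, 0.001, 0.003]
wrist_force: [-5.8, -0.9, 18.4]
opening: 0.0387
```

```bash
python3 -m inch '[[[0,0,0.001],[0,0,0],1],[[0,0,0.001],[0,0,0],1],[[0,0,0.001],[0,0,0],1],[[0,0,0.001],[0,0,0],1],[[0,0,0.03],[0,0,0],1],[[0,0,0.07],[0,0,0],1],[[-0.03,-0.04,0.1],[0,0,0],1],[[-0.06,-0.08,0.115],[0,0,0],1],[[-0.06,-0.13,0.115],[0,0,0],1],[[-0.06,-0.145,0.115],[0,0,0],1]]'
python3 -m inch '[[[0,0,0],[0,0,0],1]]'
python3 - <<'E'
from h import *
im,s=snap('wrist','w7'); d=np.load('pics/w7.npz')
a,b=w2pix('wrist',[(.481,-.026,.066),(.505,-.243,.042)],d); print(a,b)
def cr(p): 
    x,y=np.maximum(p.astype(int)-[50,75],0); print(x,y); return cv2.resize(im[y:y+150,x:x+100],(400,600),interpolation=cv2.INTER_CUBIC)
h=cr(b); h=cv2.convertScaleAbs(h,alpha=2.5,beta=10)
cv2.imwrite('pics/c7.png',cv2.cvtColor(np.hstack([cr(a),h]),cv2.COLOR_RGB2BGR))
E
```

```text
time_s: 12.65
tool_pos: [0.4219, -0.1757, 0.1714]
ee_rot: [0.991, 0.134, 0.001, 0.005]
wrist_force: [0.8, 0.2, -0.7]
opening: 0.0919
time_s: 12.75
tool_pos: [0.4211, -0.1797, 0.1714]
ee_rot: [0.991, 0.131, 0.001, 0.005]
wrist_force: [-0.8, 0.4, -0.1]
opening: 0.0919
[124.90013235 100.6662619 ] [417.81519165 145.72650699]
367 70
74 25
```

View pics/c7.png

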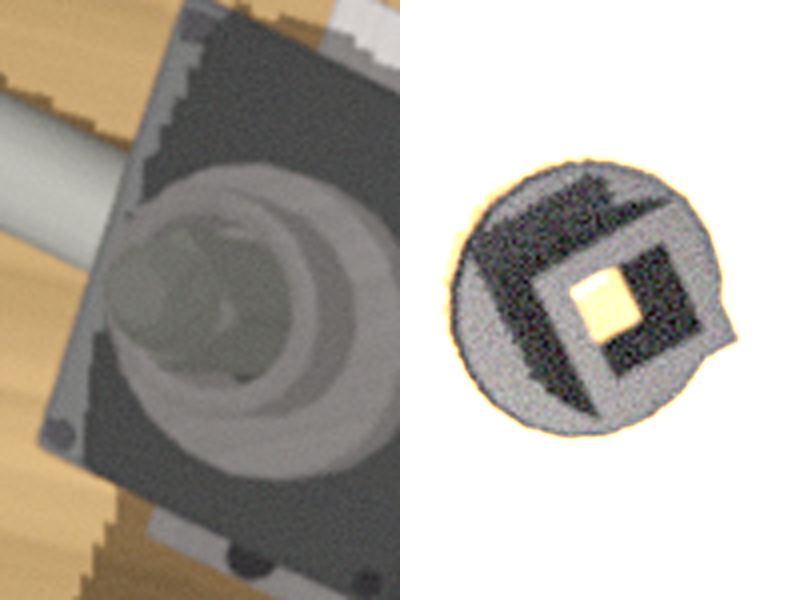

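Run:
```python
from h import *
d=np.load('pics/w7.npz')
q=pix2w('wrist',(np.array([(137,275),(275,197),(337,340),(200,418)])+.5)/4-.5+[367,70],.042,d)[:,:2]
e=np.roll(q,-1,0)-q; print(q.mean(0).round(4),np.linalg.norm(e,axis=1).round(4),np.degrees(np.arctan2(e[:,1],e[:,0])).round(1)%90)
r=pix2w('wrist',(np.array([(48,290),(322,290),(185,160),(180,437)])+.5)/4-.5+[367,70],.007,d)[:,:2]; print(r,r[:2].mean(0),r[2:].mean(0))
Rt=R.from_quat(d['q']).as_matrix(); print(Rt.round(3)); a=np.degrees(np.arctan2(Rt[1,0],Rt[0,0])); print('yaw',a)
for t in (-90,0,90):
  pass
tx=lambda yaw:R.from_euler('z',yaw,degrees=True).as_matrix()@np.diag([1,-1,-1.])
for yaw in(40,44,46,-46):
  print(yaw,(R.from_matrix(tx(yaw))*R.from_matrix(Rt).inv()).as_rotvec(degrees=True).round(2))
print(robot.read_state()['joints'].round(2))
```

```text
[ 0.506  -0.2496] [0.0302 0.0312 0.0309 0.0316] [44.8 43.8 45.6 42.6]
[[ 0.49981438 -0.21864636]
 [ 0.51618807 -0.27779564]
 [ 0.53398389 -0.23909459]
 [ 0.476769   -0.25769552]] [ 0.50800122 -0.248221  ] [ 0.50537645 -0.24839505]
[[ 0.966  0.26   0.002]
 [ 0.26  -0.966 -0.01 ]
 [-0.     0.011 -1.   ]]
yaw 15.052351594585266
40 [ 0.55  0.27 24.95]
44 [ 0.54  0.29 28.95]
46 [ 0.54  0.3  30.95]
-46 [  0.61  -0.19 -61.05]
[ 1.09  0.3  -0.86  2.07  0.3   0.9  -1.24]
```

```bash
python3 -m inch '[[[0.04,-0.035,-0.02],[0.5,0.3,8],1],[[0.085,-0.069,-0.05],[0.5,0.3,16],1],[[0.085,-0.069,-0.06],[0.5,0.3,24],1],[[0.085,-0.069,-0.08],[0.5,0.3,29],1],[[0.085,-0.069,-0.1],[0.5,0.3,29],1],[[0.085,-0.069,-0.13],[0.5,0.3,29],1],[[0.085,-0.069,-0.15],[0.5,0.3,29],1],[[0.085,-0.069,-0.158],[0.5,0.3,29],1],[[0.085,-0.069,-0.158],[0.5,0.3,29],1]]'
python3 - <<'E'
from h import *
im,s=snap('wrist','w8'); d=np.load('pics/w8.npz')
print(w2pix('wrist',[s['tool_pos']+np.array([0,0,.029])],d))
c=cv2.convertScaleAbs(im[150:390,155:475],alpha=2,beta=10)
cv2.imwrite('pics/c8.png',cv2.cvtColor(cv2.resize(c,(800,600)),cv2.COLOR_RGB2BGR))
E
```

```text
time_s: 13.7
tool_pos: [0.5058, -0.245, 0.0123]
ee_rot: [0.926, 0.377, -0.001, -0.001]
wrist_force: [1.0, 0.1, 0.3]
opening: 0.0917
[[314.44929413 325.41723075]]
```

```bash
python3 -m inch '[[[0.0005,-0.004,0.0007],[0,0,0],1],[[0.0005,-0.004,0.0007],[0,0,0],1],[[0.0005,-0.004,0.0007],[0,0,0],-1],[[0.0005,-0.004,0.0007],[0,0,0],-1],[[0.0005,-0.004,0.0007],[0,0,0],-1],[[0.0005,-0.004,0.0007],[0,0,0],-1],[[0.0005,-0.004,0.0007],[0,0,0],-1],[[0.0005,-0.004,0.0007],[0,0,0],-1],[[0.0005,-0.004,0.0007],[0,0,0],-1],[[0.0005,-0.004,0.0007],[0,0,0],-1]]'
python3 -m inch '[[[0,0,0],[0,0,0],-1],[[0,0,0.05],[0,0,0],-1],[[0,0,0.1],[0,0,0],-1],[[0,0,0.137],[0,0,0],-1],[[0,0,0.137],[0,0,0],-1],[[0,0,0.137],[0,0,0],-1]]'
python3 - <<'E'
from h import *
im,s=snap('wrist','w9'); d=np.load('pics/w9.npz')
print(s['tool_pos'],R.from_quat(s['ee_rot']).as_matrix().round(3))
c=cv2.convertScaleAbs(im[210:390,195:435],alpha=2,beta=10)
cv2.imwrite('pics/c9.png',cv2.cvtColor(cv2.resize(c,(800,600)),cv2.COLOR_RGB2BGR))
E
```

```text
time_s: 14.75
tool_pos: [0.5071, -0.2495, 0.014]
ee_rot: [0.926, 0.377, -0.0, -0.001]
wrist_force: [-1.1, 1.1, 0.3]
opening: 0.0322
time_s: 15.35
tool_pos: [0.5072, -0.25, 0.1516]
ee_rot: [0.926, 0.376, -0.0, 0.0]
wrist_force: [0.1, 0.5, -1.5]
opening: 0.0317
[ 0.50717793 -0.25004602  0.15156119] [[ 0.717  0.697 -0.   ]
 [ 0.697 -0.717 -0.001]
 [-0.     0.    -1.   ]]
```

View pics/c9.png

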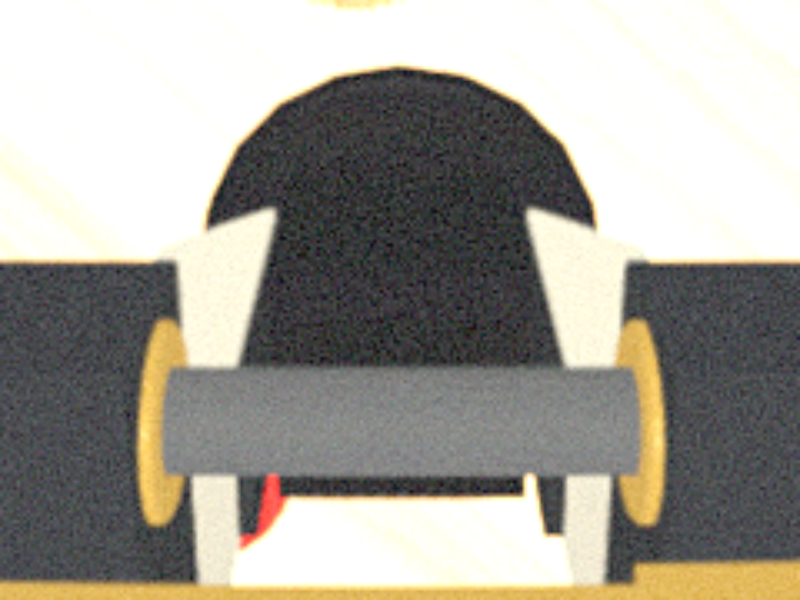

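Run:
```python
from h import *
d=np.load('pics/w9.npz'); Rt=R.from_quat(d['q']).as_matrix(); z=d['p'][2]
f=lambda L:(np.array(L)+.5)*.3-.5+[195,210]
for zo,pp in ((-.0138,[(400,68)]),(-.0058,[(400,68),(208,220),(597,220)]),(.0282,[(400,495)])):
    print(zo,((pix2w('wrist',f(pp),z+zo,d)-d['p'])@Rt).round(4))
for yaw in (44.2,45,46): print((np.array([.481,-.026])-d['p'][:2]))
```

```text
-0.0138 [[ 0.0284 -0.      0.0138]]
-0.0058 [[ 0.0307 -0.      0.0058]
 [ 0.0071 -0.0287  0.0058]
 [ 0.0071  0.0294  0.0058]]
0.0282 [[-0.0164 -0.     -0.0282]]
[-0.02617793  0.22404602]
[-0.02617793  0.22404602]
[-0.02617793  0.22404602]
```

```bash
python3 -m inch '[[[-0.005,0.05,0],[0,0,0],-1],[[-0.01,0.1,0],[0,0,0],-1],[[-0.015,0.15,0],[0,0,0],-1],[[-0.02,0.2,0],[0,0,0],-1],[[-0.0255,0.2247,0],[0,0,0],-1],[[-0.0255,0.2247,-0.02],[0,0,0],-1],[[-0.0255,0.2247,-0.044],[0,0,0],-1],[[-0.0255,0.2247,-0.044],[0,0,0],-1],[[-0.0255,0.2247,-0.044],[0,0,0],-1],[[-0.0255,0.2247,-0.044],[0,0,0],-1]]'
```

```text
time_s: 16.4
tool_pos: [0.4809, -0.025, 0.1066]
ee_rot: [0.927, 0.376, -0.001, -0.001]
wrist_force: [1.0, -0.6, -1.6]
opening: 0.0317
```

```bash
python3 -m inch '[[[0.0006,-0.0003,-0.003],[0,0,0],-1],[[0.0006,-0.0003,-0.006],[0,0,0],-1],[[0.0006,-0.0003,-0.009],[0,0,0],-1],[[0.0006,-0.0003,-0.009],[0,0,0],-1]]'
```

```text
time_s: 16.8
tool_pos: [0.4812, -0.0255, 0.0973]
ee_rot: [0.927, 0.376, -0.001, -0.001]
wrist_force: [-0.3, 0.8, -1.1]
opening: 0.0316
```

```bash
python3 -m inch '[[[0,0,-0.0015],[0,0,0],-1],[[0,0,-0.003],[0,0,0],-1],[[0,0,-0.0045],[0,0,0],-1],[[0,0,-0.0045],[0,0,0],-1]]'
python3 -m inch '[[[0,0,-0.001],[0,0,0],-1],[[0,0,-0.002],[0,0,0],-1],[[0,0,-0.002],[0,0,0],-1]]'
```

```text
time_s: 17.2
tool_pos: [0.4812, -0.0254, 0.0926]
ee_rot: [0.927, 0.376, -0.001, -0.001]
wrist_force: [0.0, -0.7, -0.7]
opening: 0.0314
time_s: 17.5
tool_pos: [0.4813, -0.0253, 0.0906]
ee_rot: [0.927, 0.376, -0.001, -0.001]
wrist_force: [0.8, 0.4, -1.1]
opening: 0.0319
```

```bash
python3 -m inch '[[[0,0,-0.001],[0,0,0],-1],[[0,0,-0.0015],[0,0,0],-1],[[0,0,-0.0015],[0,0,0],-1]]'
python3 -m inch '[[[0,0,-0.001],[0,0,0],-1],[[0,0,-0.0015],[0,0,0],-1],[[0,0,-0.0015],[0,0,0],-1]]'
```

```text
time_s: 17.8
tool_pos: [0.4813, -0.0253, 0.089]
ee_rot: [0.927, 0.376, -0.001, -0.001]
wrist_force: [0.9, -0.7, -0.7]
opening: 0.0317
time_s: 18.1
tool_pos: [0.4813, -0.0253, 0.0875]
ee_rot: [0.927, 0.376, -0.001, -0.001]
wrist_force: [0.4, 0.9, -1.8]
opening: 0.0317
```

With the foot about 4 mm below the shoulder there is no spring force, so the hub is on the square. I'll slide it home.

```bash
python3 -m inch '[[[0,0,-0.0015],[0,0,0],-1],[[0,0,-0.003],[0,0,0],-1],[[0,0,-0.0045],[0,0,0],-1],[[0,0,-0.0045],[0,0,0],-1]]'
python3 -m inch '[[[0,0,-0.001],[0,0,0],-1],[[0,0,-0.002],[0,0,0],-1],[[0,0,-0.002],[0,0,0],-1]]'
```

```text
time_s: 18.5
tool_pos: [0.4813, -0.0252, 0.0827]
ee_rot: [0.926, 0.376, -0.001, -0.001]
wrist_force: [0.5, 0.4, -1.6]
opening: 0.032
time_s: 18.8
tool_pos: [0.4812, -0.0252, 0.0806]
ee_rot: [0.926, 0.376, -0.001, -0.001]
wrist_force: [0.5, -0.5, -1.1]
opening: 0.0317
```

```bash
python3 -m inch '[[[0,0,-0.0006],[0,0,0],-1],[[0,0,-0.0012],[0,0,0],-1],[[0,0,-0.0012],[0,0,0],-1]]'
```

```text
time_s: 19.1
tool_pos: [0.4813, -0.0252, 0.0799]
ee_rot: [0.926, 0.376, -0.001, -0.001]
wrist_force: [-1.8, 0.1, 6.4]
opening: 0.0321
```

Contact came at TCP z 0.0799, against 0.0798 expected for home. I'll release, back off and look.

```bash
python3 -m inch '[[[0,0,0],[0,0,0],1],[[0,0,0],[0,0,0],1],[[0,0,0],[0,0,0],1],[[0,0,0],[0,0,0],1],[[0,0,0.03],[0,0,0],1],[[0,0,0.08],[0,0,0],1],[[-0.02,-0.03,0.11],[0,0,0],1],[[-0.05,-0.06,0.12],[0,0,0],1],[[-0.05,-0.06,0.12],[0,0,0],1],[[-0.05,-0.06,0.12],[0,0,0],1]]'
python3 - <<'E'
from h import *
im,s=snap('wrist','w10'); sc,_=snap('scene','s10'); d=np.load('pics/w10.npz')
print(s['wrist_force'])
t=lambda c,o:cv2.resize(c,(400,600),interpolation=cv2.INTER_CUBIC)
def cr(im,p,w):
    x,y=np.maximum(p.astype(int)-[w,int(1.5*w)],0); print(x,y); return t(cv2.convertScaleAbs(im[y:y+3*w,x:x+2*w],alpha=1.5,beta=10),0)
a=w2pix('wrist',[(.481,-.026,.108)],d)[0]; b=w2pix('scene',[(.481,-.026,.066)])[0]
cv2.imwrite('pics/c10.png',cv2.cvtColor(np.hstack([cr(im,a,60),cr(sc,b,34)]),cv2.COLOR_RGB2BGR))
E
```

```text
time_s: 20.1
tool_pos: [0.4307, -0.0872, 0.2001]
ee_rot: [0.927, 0.374, -0.001, -0.0]
wrist_force: [0.3, 0.3, 0.2]
opening: 0.0918
[0.3498026  0.29501852 0.16158861]
241 36
314 172
```

View pics/c10.png

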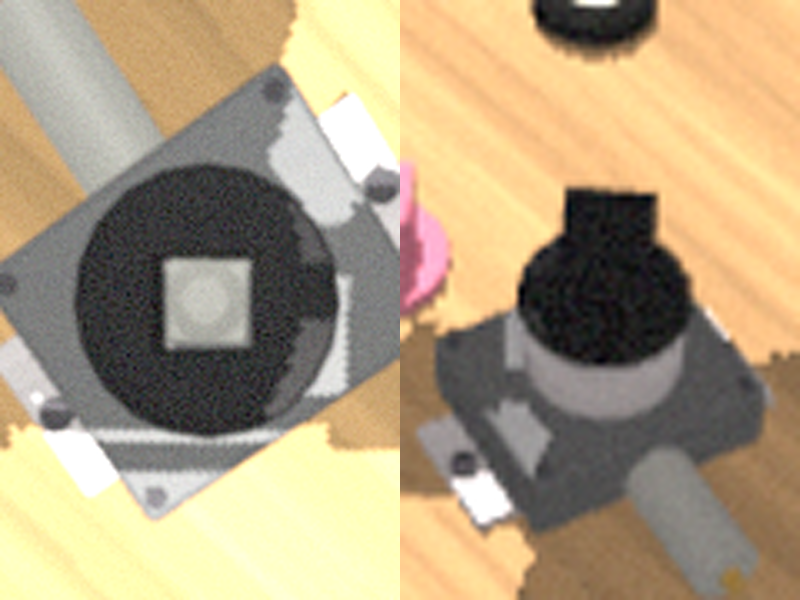

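The shaft's square fills the hub hole at crop (207,303), centred in the rim. The side view shows the hub level on the stack, and the arm is clear.

```bash
python3 -c "
from workcell import robot
print(robot.hand_in())"
```

```text
the job is handed in; nothing more can be done
None
```

I stacked the ring, spacer and black hub on the gearmotor, let go, and handed the job in at about 20 s. No verdict was reported.

- **Ring and spacer:** both were seen around the shaft after release. The ring's centre was within about 0.5 mm of the pin tip. Each met contact at about its expected height, with the wrist force briefly reaching 18–23 N as I pressed them down.
- **Hub:** I gripped it at about 44°, and the shaft's square had measured about 45° in the camera images. It went onto the square straight away with no spring force, so no turning search was needed. It met the spacer at tool height 79.9 mm, against 79.8 mm expected, with 6.4 N at the wrist.
- **Last checks:** the final pictures show the shaft's square filling the hub's hole, the hub level on the stack, and the gripper open and clear. I touched none of the bystanders or look-alikes, though I did not measure their positions again at the end.
- **Disagreements:** position estimates from the different cameras differed by 6–15 mm at first, so I relied on close wrist-camera views. The first automatic circle fit on the placed ring failed because of shadows, so I checked that one by eye.

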